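Let the green battery out of the lever dispenser without slamming the lid

ROBOT

A 6-joint arm with a two-finger parallel gripper is mounted at the origin on a cart in front of the work surface, level with it; the furniture and walls round the work are solid. World frame = base frame: x ahead of the robot, y to its left, z up, the work surface at z = 0. Lengths are in mm, angles in rad, forces in N, time in s.
With the tool pointing down it reaches from about 350 to 875 mm from the base axis. Payload 4.2 kg.
Tool frame: the origin (TCP) lies midway between the tips of the shut fingers; the grasp point (between the pads) lies 19 mm behind it; z points along the fingers, y is the line along which they close (so a half turn about z gives the same grasp; the last joint's range is limited). The gripper opens to 85 mm and grips with 20 to 120 N. Pads are 22 mm wide; open, the fingers measure 114 mm over their backs; the gripper's body (76 mm by 85 mm) begins 54 mm behind the grasp point. The pads swing forward as they close: fully open they stand 13 mm farther back than shut.
Start: joints at [-0.9, 0.385, 0.008, 0, -1.194, -0.259], TCP at [250.175, -572.723, 231.312] pointing down, gripper open.
Joint ranges: [-3.14, 3.14], [-1.21, 2.06], [-1.07, 1.41], [-3.16, 2.05], [-2.99, -0.16], [-3.1, 3.1]. Speed limits (rad/s): [2.79, 2.79, 3.14, 3.14, 3.14, 3.14].

INTERFACE

Orientations are given as a unit quaternion [x, y, z, w].
In Python, from bench import sensors, get_image, camera_params, job_done gives the robot as it stands.
- The arm moves only by the tool servo_tool, never from a script. Its argument "motion" is a list of rows, each an object with "travel": the shift along the tool's x, y, z as a fraction of full scale, a list of three; "rot": the turn, a rotation vector about the tool's x, y, z as a fraction of full scale, a list of three; "hand": the opening, from 0 (shut) to 1 (fully open). In form: [{"travel": [x, y, z], "rot": [wx, wy, wz], "hand": hand}, ...]. A call has 1 to 10 rows; each row shifts and turns the commanded pose from where the row before left it, along the tool's axes as they then stand; what a row does not reach is not made up. Full scale, the value 1, is 25 cm for a shift and 360 degrees for a turn. A row lasts 1/12 s, in which the tool goes at most 41.7 mm and 7.16 degrees, less where a joint would pass 70% of its speed; a pose out of reach is approached as far as the arm can. A call with a number of a shift or a turn outside -1 to 1 is refused whole. A call with a gripper value outside its range is refused whole. The fingers move at their own pace and stop on an object; the grip force is fixed at half the most. Time passes only in rows, so rows that do not move let the fingers close. It gives the time, the measured TCP pose, the force, the opening and the grip force at its end, in the units of the state.
- sensors.read_state(): the state, without advancing time (a new reading comes with each control period).
- get_image(name): name is "scene" or "top" or "wrist"; returns (picture, depth): 480x640x3 uint8, red, green, blue; 480x640 float32, mm along the optical axis (not along the pixel's ray), 0 where there is no reading.
- camera_params(name): a dict with "camera_matrix" (3x3 intrinsics, pixels), "dist" ([k1, k2, p1, p2, k3] as OpenCV has them; the pictures are not rectified), "R" (3x3) and "t" (3): a world point X has camera coordinates R X + t; the wrist camera has in their place "mount" (4x4, takes a point from camera to tool coordinates, whose origin is the TCP and whose axes are the flange's). Camera axes: x right, y down, z forward; pixel columns grow to the right and rows downward; lengths in mm; the calibration is good to about 2 mm. A picture is of the moment at which its call begins: read the wrist's pose just before it. camera_params takes no time and is no camera call.
- job_done(): hands the job in; it is judged then, once.
The state is a dict: "clock": time; "joints": joint angles; "joint_vel": joint speeds; "joint_efforts": joint torques, N m; "position": TCP position; "ee_rot": TCP orientation; "contact_force": force on the tool from outside, world axes, zero at the start; "wrist_torque": the same for the moment, N m; "gripper_width": finger opening in mm; "grasp_force": force on a finger pad.
Only numpy, scipy, OpenCV 4.12 (cv2) and the standard library are available. Lean on these libraries where they do the work, as an engineer would, in place of code of your own. Each camera call takes 0.05 s, during which the arm holds its last target. There are 200 camera calls.

TASK

Let the green battery out of the two-lane dispenser: with a fingertip press the orange lever on its side right down, so that the linked lid lifts fully and the battery rolls into the front tray, then ease the lever all the way back up slowly, so that the lid shuts without slamming. Leave the black battery behind its lid, do not touch the batteries or the lids themselves, and leave the things around the dispenser where they are.

Things in the scene. Friction and masses are not known exactly. Their poses are not given: they have to be found in the camera images.
- dispenser: white two-lane AA battery dispenser, fixed on the desk, 160 (x) by 124 (y) by 80 mm. Origin: desk height, mid width, 104 mm behind its front. x to its back, y to its left, z up; the front (-x) faces the robot. Lanes at y = +30 (left) and -30 mm (right), one battery in each (which one varies), slope down 14 degrees to the open front tray, x -100 to -24 mm, walls 32 mm high. Each orange lever lifts the lid on its own side.
- battery_green_mid (a point): middle of the green battery: loose AA cell, 14 mm across, 50 mm long, dark green with a tan upper part. It lies across the left lane (dispenser y about +30 mm) or the right (-30 mm) against the lid's lip at x about -12 mm; in the tray it rests against the front lip at x about -92 mm.
- battery_black_mid (a point): middle of the other battery: the same size, lower part black, upper part tan; it lies in the other lane and stays there.
- lever_left (a joint): angle of the orange left lever about its pivot (dispenser frame x 20, y +64, z 45 mm): 0 up, lid shut; 0.26 right down on its rigid stop, lid fully open. A spring and the lid push it back up: 2 N on the pad starts it, 3 N holds it down. Let go from down, lid and lever fly back (lever 1 rad/s or more: a slam); eased up over 1.5 s or longer (lever below 0.68 rad/s throughout) the lid shuts softly.
- lever_right (a joint): angle of the orange right lever about its pivot (dispenser frame x 20, y -64, z 45 mm): 0 up, lid shut; 0.26 right down on its rigid stop, lid fully open. A spring and the lid push it back up: 2 N on the pad starts it, 3 N holds it down. Let go from down, lid and lever fly back (lever 1 rad/s or more: a slam); eased up over 1.5 s or longer (lever below 0.68 rad/s throughout) the lid shuts softly.
- pad_left (a point): middle of the top face of the orange left lever's pad (32 x 34 mm, 6 mm thick), 150 mm in front of the pivot. Lever up: dispenser frame x -130, y +85, z 61 mm. Pressed right down it has sunk 39 mm, to 22 mm above the desk, moving under 4 mm in x. Its axes tilt with the lever.
- pad_right (a point): middle of the top face of the orange right lever's pad (32 x 34 mm, 6 mm thick), 150 mm in front of the pivot. Lever up: dispenser frame x -130, y -85, z 61 mm. Pressed right down it has sunk 39 mm, to 22 mm above the desk, moving under 4 mm in x. Its axes tilt with the lever.
- lid_left: lid of the left lane: 70 x 53 mm, two grey side rails, open on top, with a clear 43 mm lip hanging from its front edge that holds the battery back. Origin on its hinge at the case's back (dispenser frame x 47, z 77 mm); level when shut. It opens to 0.95 rad, 3.65 x its lever's angle. Opening, the front edge rises to 140 mm above the desk and the lip swings forward to x = -36 mm at most: keep the gripper in front of that.
- lid_right: lid of the right lane: 70 x 53 mm, two grey side rails, open on top, with a clear 43 mm lip hanging from its front edge that holds the battery back. Origin on its hinge at the case's back (dispenser frame x 47, z 77 mm); level when shut. It opens to 0.95 rad, 3.65 x its lever's angle. Opening, the front edge rises to 140 mm above the desk and the lip swings forward to x = -36 mm at most: keep the gripper in front of that.
- usb_stick: a black USB stick with a bare metal plug, 18 x 58 x 8 mm, lying loose on the desk in front of the tray; origin under its middle.
- earbud_case: a white earbud case, 47 x 60 x 24 mm, loose on the desk to the left of the dispenser; origin under its middle.
- mug: a green mug, 86 mm across (116 mm with its handle), 94 mm high, loose on the desk to the right of the dispenser; origin under its middle.
- battery_green: the green battery itself (see point battery_green_mid); origin at the middle of its flat end, z axis along it towards its other end, 50 mm.
- battery_black: the black battery itself (see point battery_black_mid); origin at the middle of its flat end, z axis along it towards its other end, 50 mm.

How it is judged:
By the outcome, as a careful person would: the job done as asked, in the order asked, and still so for the second after the job is handed in, with the robot touching nothing.
It also fails if it takes over 40 s, if anything falls off the work surface, if the arm or the gripper's body presses on something with over 40 N, if the wrist force passes 120 N, or if a joint passes its speed limit or range.

## Working session

There is one attempt and no reset: what is moved stays moved. The work goes in short steps, Python scripts to look and compute and a tool call to move; the robot and the scene stay as the last step left them, time stands still between calls to the robot, and variables do not carry over. Pictures are saved under pics/ and viewed, at most 10 in all, crops included, and the job is handed in when it is done.

Besides the shell and the picture viewer there is one more tool, called as name(argument=value, ...), one argument or row to a line, values as JSON. servo_tool: Moves the arm, as the interface text tells. Its arguments: {"type":"object","properties":{"motion":{"type":"array"}},"required":["motion"]}

```bash
mkdir -p pics; python3 - <<'E'
from bench import *
import cv2,numpy as np
s=sensors.read_state();print(s)
for n in("scene","top"):
    p,d=get_image(n);cv2.imwrite(f"pics/{n}0.png",p[:,:,::-1]);np.savez(f"{n}0.npz",p=p,d=d)
    c=camera_params(n);print(n,c)
    hsv=cv2.cvtColor(p,cv2.COLOR_RGB2HSV)
    m=cv2.inRange(hsv,(5,140,120),(20,255,255))
    k,l,st,ce=cv2.connectedComponentsWithStats(m)
    R=np.array(c["R"]);t=np.array(c["t"]).ravel();K=np.array(c["camera_matrix"]);D=np.array(c["dist"])
    for i in range(1,k):
        if st[i,4]>40:
            ys,xs=np.where((l==i)&(d>0));z=d[ys,xs]
            u=cv2.undistortPoints(np.c_[xs,ys].astype(float)[:,None],K,D)[:,0]
            X=(np.c_[u*z[:,None],z]-t)@R
            print(st[i],ce[i],np.median(X,0),X.min(0),X.max(0))
E
```

```text
{'clock': 0.0, 'joints': array([-9.00377301e-01,  3.85557390e-01,  6.62148083e-03, -5.14835420e-04,
       -1.19401003e+00, -2.58611445e-01]), 'joint_vel': array([ 1.49285357e-03,  8.75692752e-04,  4.83302561e-05,  6.81620833e-04,
       -1.19670696e-03,  7.74018897e-05]), 'joint_efforts': array([-4.16671719e-04, -3.92289126e+01,  1.88400364e+01,  4.18623850e+00,
       -4.66349928e-03,  5.30431166e-08]), 'position': array([ 249.95610799, -572.19570839,  230.21703886]), 'ee_rot': array([-2.04358854e-01,  9.78895422e-01,  1.06810488e-03, -2.67596120e-04]), 'contact_force': array([ 0.25216429,  0.22528207, -0.63527756]), 'wrist_torque': array([-0.01664224, -0.0272674 , -0.01216133]), 'grasp_force': 0.0, 'gripper_width': 85.04366218992467}
scene {'camera_matrix': array([[483.99733956,   0.        , 325.43660935],
       [  0.        , 483.99733956, 238.20607842],
       [  0.        ,   0.        ,   1.        ]]), 'dist': array([0.01013268, 0.        , 0.        , 0.        , 0.        ]), 'R': array([[ 0.9534385 ,  0.30126244,  0.0139991 ],
       [ 0.25052237, -0.76530414, -0.5929149
[... 574 characters left out ...]
.91155326],
       [  0.        ,   0.        ,   1.        ]]), 'dist': array([0.04804758, 0.        , 0.        , 0.        , 0.        ]), 'R': array([[ 0.00671528, -0.99992617,  0.01012698],
       [-0.98948091, -0.00810794, -0.14443612],
       [ 0.14450757, -0.00905052, -0.9894623 ]]), 't': array([  89.90996063,  559.87774913, 1073.79579168])}
[321 201  22  77 432] [332.58101852 251.73842593] [515.41820618  71.66793243  60.0250505 ] [486.18236146  53.82702668  -2.28827452] [653.75070401  99.78203986  68.6788132 ]
[399 207  16  77 433] [404.52193995 258.57274827] [500.75873641 -79.61345428  60.15789049] [ 472.45872027 -113.22476582   -3.45457602] [641.47933881 -68.34721609  66.75653224]
```

View pics/top0.png

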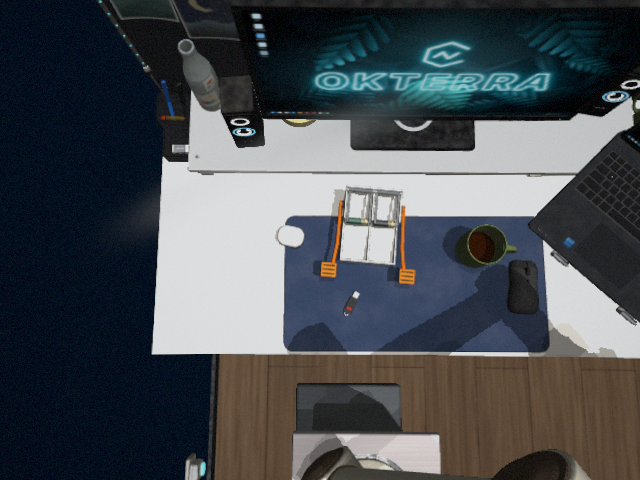

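View pics/scene0.png

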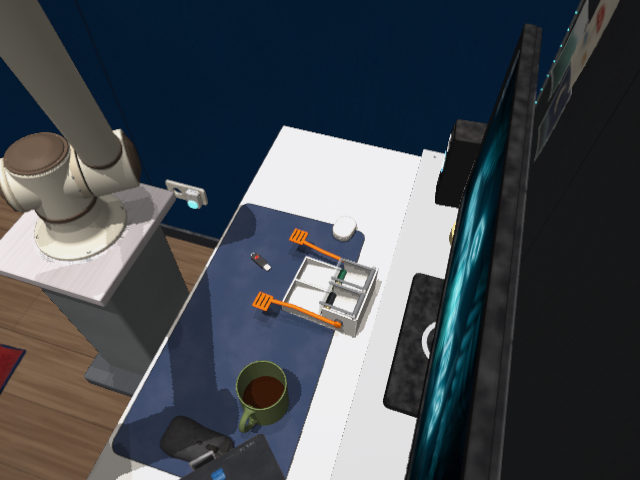

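The top view shows the left pad at (328,270) and the right pad at (407,277). The scene view shows green at (341,272), which looks like the left lane, and black at (331,298), the right lane. I'll check that with an enlarged crop and triangulate the pads.

```bash
cat > h.py <<'E'
from bench import *
import cv2,numpy as np
def cam(n):
    c=camera_params(n);return [np.array(c[k],float) for k in("camera_matrix","dist","R")]+[np.ravel(c["t"])]
def ray(n,uv):
    K,D,R,t=cam(n);u=cv2.undistortPoints(np.array(uv,float).reshape(-1,1,2),K,D)[0,0]
    v=R.T@np.r_[u,1];return -R.T@t,v/np.linalg.norm(v)
def tri(a,b):
    (o1,d1),(o2,d2)=a,b
    s=np.linalg.lstsq(np.c_[d1,-d2],o2-o1,rcond=None)[0]
    p,q=o1+s[0]*d1,o2+s[1]*d2
    return (p+q)/2,np.linalg.norm(p-q)
def plane(r,z): return r[0]+r[1]*(z-r[0][2])/r[1][2]
E
python3 - <<'E'
from h import *
I={n:np.load(n+"0.npz")["p"] for n in("scene","top")}
Dp={n:np.load(n+"0.npz")["d"] for n in("scene","top")}
# pads: rects around ends of levers
roi={"top":{"L":(318,261,340,281),"R":(396,267,418,289)},"scene":{"L":(285,226,309,246),"R":(250,290,273,312)}}
C={}
for n in I:
    hsv=cv2.cvtColor(I[n],cv2.COLOR_RGB2HSV)
    m=cv2.morphologyEx(cv2.inRange(hsv,(3,110,70),(22,255,255)),cv2.MORPH_CLOSE,np.ones((3,3)))
    for s,(a,b,c,d) in roi[n].items():
        q=np.zeros_like(m);q[b:d,a:c]=m[b:d,a:c]
        q=cv2.morphologyEx(q,cv2.MORPH_OPEN,np.ones((7,7)))
        pts=cv2.findNonZero(q);r=cv2.minAreaRect(pts);C[n,s]=r[0];print(n,s,r,plane(ray(n,r[0]),61))
P={}
for s in "LR": 
    P[s],e=tri(ray("top",C["top",s]),ray("scene",C["scene",s]));print(s,P[s],e)
# green battery
for n in I:
    hsv=cv2.cvtColor(I[n],cv2.COLOR_RGB2HSV);g=cv2.inRange(hsv,(60,90,20),(95,255,160))
    b={"top":(335,180,410,270),"scene":(290,250,380,330)}[n]
    z=np.zeros_like(g);z[b[1]:b[3],b[0]:b[2]]=g[b[1]:b[3],b[0]:b[2]]
    ys,xs=np.where(z);print("green",n,len(xs),np.median(xs) if len(xs) else 0,np.median(ys) if len(xs) else 0)
a=cv2.resize(I["top"][180:300,280:440],None,fx=5,fy=5,interpolation=cv2.INTER_CUBIC)[:,:,::-1]
cv2.imwrite("pics/c_top.png",a)
E
```

```text
scene L ((298.0, 237.0), (14.0, 14.0), 90.0) [501.04338145  80.07211873  61.        ]
scene R ((263.0, 301.0), (16.0, 18.0), 90.0) [488.06337279 -86.63475823  61.        ]
top L ((328.5, 269.0), (14.0, 15.0), 90.0) [501.3851036   83.44518298  61.        ]
top R ((406.5, 276.0), (14.0, 15.0), 90.0) [487.58722167 -85.09128648  61.        ]
L [500.88605665  82.94650242  57.52354693] 1.8673915098056948
R [487.60829843 -85.5399435   58.92578328] 0.34604082934998154
green scene 53 342.0 274.0
green top 7 353.0 219.0
```

View pics/c_top.png

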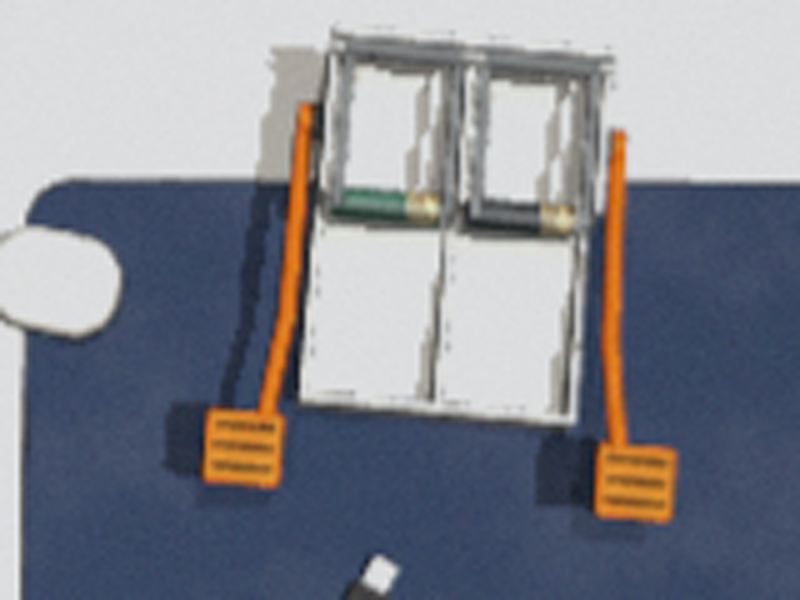

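The left lane holds the green battery (crop at (390,205), pad_left at (243,447)). Black is on the right at (520,217). Pad_left is at about (501, 83, 60) mm and the dispenser yaw is about -0.08 rad. I'll shut the gripper, turn it to the dispenser's yaw and go over.

servo_tool(
  motion=[
    {"travel": [0, 0, 0], "rot": [0, 0, 0.0196], "hand": 0},
    {"travel": [0, 0, 0], "rot": [0, 0, 0.0196], "hand": 0},
    {"travel": [0, 0, 0], "rot": [0, 0, 0.0196], "hand": 0},
    {"travel": [0, 0, 0], "rot": [0, 0, 0.0196], "hand": 0},
    {"travel": [-0.022, 0.075, 0], "rot": [0, 0, 0], "hand": 0},
    {"travel": [-0.044, 0.15, 0], "rot": [0, 0, 0], "hand": 0},
    {"travel": [-0.044, 0.15, 0], "rot": [0, 0, 0], "hand": 0},
    {"travel": [-0.044, 0.15, 0], "rot": [0, 0, 0], "hand": 0},
    {"travel": [-0.044, 0.15, 0], "rot": [0, 0, 0], "hand": 0},
    {"travel": [-0.044, 0.15, 0], "rot": [0, 0, 0], "hand": 0},
  ],
)

```text
clock: 0.93
position: [327.1, -370.2, 230.9]
ee_rot: [0.041, 0.999, 0.0, -0.0]
contact_force: [1.3, 0.3, 0.8]
gripper_width: 0.1
grasp_force: 0.0
```

servo_tool(
  motion=[
    {"travel": [-0.044, 0.15, 0], "rot": [0, 0, 0], "hand": 0},
    {"travel": [-0.044, 0.15, 0], "rot": [0, 0, 0], "hand": 0},
    {"travel": [-0.044, 0.15, 0], "rot": [0, 0, 0], "hand": 0},
    {"travel": [-0.044, 0.15, 0], "rot": [0, 0, 0], "hand": 0},
    {"travel": [-0.044, 0.15, 0], "rot": [0, 0, 0], "hand": 0},
    {"travel": [-0.044, 0.15, 0], "rot": [0, 0, 0], "hand": 0},
    {"travel": [-0.044, 0.15, 0], "rot": [0, 0, 0], "hand": 0},
    {"travel": [-0.044, 0.15, 0], "rot": [0, 0, 0], "hand": 0},
    {"travel": [-0.044, 0.15, 0], "rot": [0, 0, 0], "hand": 0},
    {"travel": [0, 0, 0], "rot": [0, 0, 0], "hand": 0},
  ],
)

```text
clock: 1.77
position: [455.2, -38.9, 231.2]
ee_rot: [0.037, 0.999, 0.0, 0.001]
contact_force: [0.2, 0.7, -0.2]
gripper_width: -0.0
grasp_force: 0.0
```

servo_tool(
  motion=[
    {"travel": [-0.036, 0.125, 0], "rot": [0, 0, 0], "hand": 0},
    {"travel": [-0.036, 0.125, 0], "rot": [0, 0, 0], "hand": 0},
    {"travel": [-0.036, 0.125, 0], "rot": [0, 0, 0], "hand": 0},
    {"travel": [-0.036, 0.125, 0], "rot": [0, 0, 0], "hand": 0},
    {"travel": [0, 0, 0.11], "rot": [0, 0, 0], "hand": 0},
    {"travel": [0, 0, 0.11], "rot": [0, 0, 0], "hand": 0},
    {"travel": [0, 0, 0.11], "rot": [0, 0, 0], "hand": 0},
    {"travel": [0, 0, 0.11], "rot": [0, 0, 0], "hand": 0},
    {"travel": [0, 0, 0], "rot": [0, 0, 0], "hand": 0},
    {"travel": [0, 0, 0], "rot": [0, 0, 0], "hand": 0},
  ],
)

```text
clock: 2.6
position: [498.3, 77.4, 120.4]
ee_rot: [0.04, 0.999, -0.001, -0.002]
contact_force: [1.1, 0.1, 0.5]
gripper_width: -0.1
grasp_force: 0.0
```

```bash
python3 - <<'E'
from h import *
from scipy.spatial.transform import Rotation as Ro
s=sensors.read_state();print(s["position"],s["contact_force"])
p,d=get_image("wrist");c=camera_params("wrist");M=np.array(c["mount"]);K=np.array(c["camera_matrix"]);D=np.array(c["dist"])
hsv=cv2.cvtColor(p,cv2.COLOR_RGB2HSV);m=cv2.inRange(hsv,(3,110,70),(22,255,255))
m=cv2.morphologyEx(m,cv2.MORPH_CLOSE,np.ones((9,9)))
k,l,st,ce=cv2.connectedComponentsWithStats(m);print(st[st[:,4]>100])
i=1+np.argmax(st[1:,4])
W=Ro.from_quat(s["ee_rot"]).as_matrix()@M[:3,:3]; o=Ro.from_quat(s["ee_rot"]).as_matrix()@M[:3,3]+s["position"]
ys,xs=np.where(l==i);u=cv2.undistortPoints(np.c_[xs,ys].astype(float)[:,None],K,D)[:,0]
v=np.c_[u,np.ones(len(u))]@W.T; X=o+v*((60-o[2])/v[:,2])[:,None]
X=X[X[:,0]<515+20]
print(X.min(0),X.max(0)); sel=X[X[:,0]<515]; print(cv2.minAreaRect(sel[:,:2].astype(np.float32)))
cv2.imwrite("pics/w1.png",p[:,:,::-1])
E
```

```text
[498.29749708  77.42446207 120.41980141] [1.11739763 0.1297761  0.46220451]
[[     0      0    640    480 299319]
 [     9    229     95    163   4640]
 [   306    229     63     56   3202]]
[ 469.88395178 -102.95348333   60.        ] [534.96730922 -65.21468006  60.        ]
((492.37506103515625, -84.47098541259766), (35.920841217041016, 43.859840393066406), 85.37616729736328)
```

View pics/w1.png

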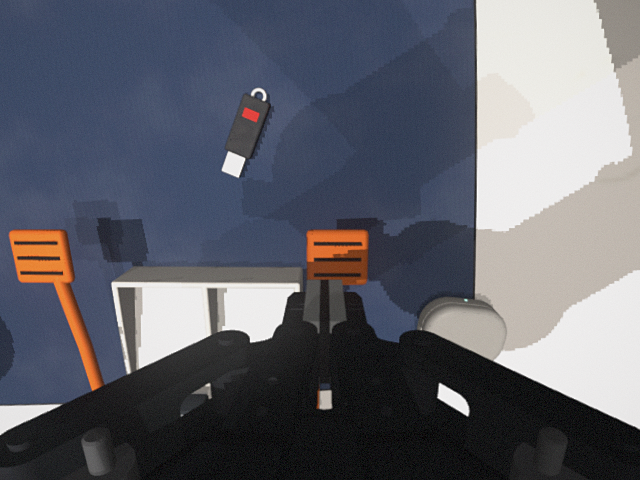

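The wrist view shows pad_left fully visible at cols 306–369, rows 229–285, ahead of the fingertips. The USB stick at (245,130) and the earbud case at (465,325) are clear. Next I'll compute the pad's world centre.

```bash
python3 - <<'E'
from h import *
from scipy.spatial.transform import Rotation as Ro
s=sensors.read_state();c=camera_params("wrist");M=np.array(c["mount"]);K=np.array(c["camera_matrix"]);D=np.array(c["dist"])
A=Ro.from_quat(s["ee_rot"]).as_matrix();W=A@M[:3,:3];o=A@M[:3,3]+s["position"]
for uv in((337.5,257),(306,229),(369,285)):
    u=cv2.undistortPoints(np.array([[uv]],float),K,D)[0,0];r=(o,W@np.r_[u,1]);X=plane(r,61);print(X,(X-s["position"])@A/250)
print(tri((o,W@np.r_[cv2.undistortPoints(np.array([[(337.5,257)]],float),K,D)[0,0],1]),ray("top",(328.5,269.5))))
print(tri((o,W@np.r_[cv2.undistortPoints(np.array([[(337.5,257)]],float),K,D)[0,0],1]),ray("scene",(298,237))))
E
```

```text
[501.6527881  85.5068156  61.       ] [-0.00558494  0.03082611  0.24404171]
[484.35728143  69.62191618  61.        ] [ 0.05826913 -0.03806577  0.24403428]
[519.7029332  102.07545699  61.        ] [-0.07222809  0.10268662  0.24404948]
(array([499.58400574,  84.51037761,  67.45297653]), np.float64(1.9057784226931924))
(array([501.3104918 ,  84.24305747,  57.30407875]), np.float64(3.967817762060405))
```

servo_tool(
  motion=[
    {"travel": [-0.006, 0.028, 0.04], "rot": [0, 0, 0], "hand": 0},
    {"travel": [0, 0, 0.05], "rot": [0, 0, 0], "hand": 0},
    {"travel": [0, 0, 0.05], "rot": [0, 0, 0], "hand": 0},
    {"travel": [0, 0, 0.04], "rot": [0, 0, 0], "hand": 0},
    {"travel": [0, 0, 0.02], "rot": [0, 0, 0], "hand": 0},
    {"travel": [0, 0, 0], "rot": [0, 0, 0], "hand": 0},
    {"travel": [0, 0, 0], "rot": [0, 0, 0], "hand": 0},
  ],
)

```text
clock: 3.23
position: [501.5, 85.1, 71.7]
ee_rot: [0.04, 0.999, 0.0, 0.0]
contact_force: [0.4, -0.4, 0.2]
gripper_width: 0.2
grasp_force: 0.0
```

servo_tool(
  motion=[
    {"travel": [0, 0, 0.016], "rot": [0, 0, 0], "hand": 0},
    {"travel": [0, 0, 0.016], "rot": [0, 0, 0], "hand": 0},
    {"travel": [0, 0, 0.016], "rot": [0, 0, 0], "hand": 0},
    {"travel": [0, 0, 0.016], "rot": [0, 0, 0], "hand": 0},
    {"travel": [0, 0, 0.016], "rot": [0, 0, 0], "hand": 0},
    {"travel": [0, 0, 0.016], "rot": [0, 0, 0], "hand": 0},
    {"travel": [0, 0, 0.016], "rot": [0, 0, 0], "hand": 0},
    {"travel": [0, 0, 0.016], "rot": [0, 0, 0], "hand": 0},
    {"travel": [0, 0, 0.016], "rot": [0, 0, 0], "hand": 0},
    {"travel": [0, 0, 0], "rot": [0, 0, 0], "hand": 0},
  ],
)

```text
clock: 4.07
position: [500.7, 84.6, 34.3]
ee_rot: [0.04, 0.999, -0.0, -0.001]
contact_force: [-0.4, 0.3, 0.0]
gripper_width: 0.0
grasp_force: 0.0
```

servo_tool(
  motion=[
    {"travel": [0, 0, 0.012], "rot": [0, 0, 0], "hand": 0},
    {"travel": [0, 0, 0.012], "rot": [0, 0, 0], "hand": 0},
    {"travel": [0, 0, 0.012], "rot": [0, 0, 0], "hand": 0},
    {"travel": [0, 0, 0.008], "rot": [0, 0, 0], "hand": 0},
    {"travel": [0, 0, 0], "rot": [0, 0, 0], "hand": 0},
  ],
)

```text
clock: 4.48
position: [501.5, 84.9, 24.1]
ee_rot: [0.04, 0.999, 0.0, 0.0]
contact_force: [0.3, -1.7, 3.0]
gripper_width: 0.0
grasp_force: 1.2
```

```bash
python3 - <<'E'
from h import *
a=get_image("wrist")[0];b=get_image("scene")[0]
print(sensors.read_state()["contact_force"])
b=cv2.resize(b[200:350,230:400],(400,353),interpolation=cv2.INTER_CUBIC);a=cv2.resize(a,(400,300))
cv2.imwrite("pics/p2.png",np.hstack([a,b[:300]])[:,:,::-1])
E
```

```text
[ 0.61860066 -1.10979281  3.89208117]
```

View pics/p2.png

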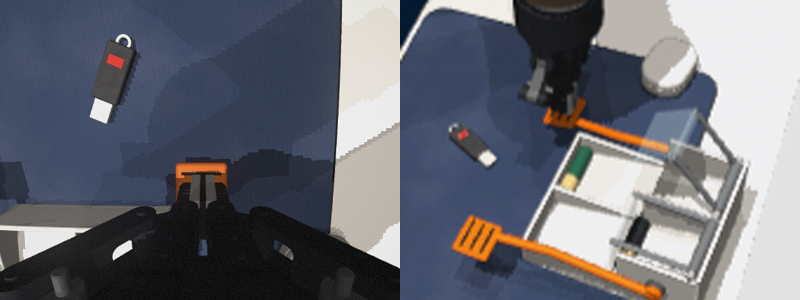

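The left lever is down, its lid is up, and the green battery is in the tray at crop (577,165). Black is still held. I'll press on until the stop shows in the force.

servo_tool(
  motion=[
    {"travel": [0, 0, 0.006], "rot": [0, 0, 0], "hand": 0},
    {"travel": [0, 0, 0.004], "rot": [0, 0, 0], "hand": 0},
    {"travel": [0, 0, 0], "rot": [0, 0, 0], "hand": 0},
    {"travel": [0, 0, 0], "rot": [0, 0, 0], "hand": 0},
  ],
)

```text
clock: 4.92
position: [501.7, 85.0, 23.4]
ee_rot: [0.04, 0.999, 0.0, 0.001]
contact_force: [-1.4, -1.4, 13.4]
gripper_width: -0.0
grasp_force: 6.7
```

Force has risen to 13 N with almost no travel, so the lever is on its stop. Now I'll ease it up at about 24 mm/s (0.16 rad/s).

servo_tool(
  motion=[
    {"travel": [0, 0, 0], "rot": [0, 0, 0], "hand": 0},
    {"travel": [0, 0, 0], "rot": [0, 0, 0], "hand": 0},
    {"travel": [0, 0, -0.004], "rot": [0, 0, 0], "hand": 0},
    {"travel": [0, 0, -0.004], "rot": [0, 0, 0], "hand": 0},
    {"travel": [0, 0, -0.006], "rot": [0, 0, 0], "hand": 0},
    {"travel": [0, 0, -0.008], "rot": [0, 0, 0], "hand": 0},
    {"travel": [0, 0, -0.008], "rot": [0, 0, 0], "hand": 0},
    {"travel": [0, 0, -0.008], "rot": [0, 0, 0], "hand": 0},
    {"travel": [0, 0, -0.008], "rot": [0, 0, 0], "hand": 0},
    {"travel": [0, 0, -0.008], "rot": [0, 0, 0], "hand": 0},
  ],
)

```text
clock: 5.75
position: [500.4, 84.9, 35.2]
ee_rot: [0.04, 0.999, -0.0, -0.001]
contact_force: [-1.7, 2.0, 2.9]
gripper_width: -0.3
grasp_force: 1.4
```

servo_tool(
  motion=[
    {"travel": [0, 0, -0.008], "rot": [0, 0, 0], "hand": 0},
    {"travel": [0, 0, -0.008], "rot": [0, 0, 0], "hand": 0},
    {"travel": [0, 0, -0.008], "rot": [0, 0, 0], "hand": 0},
    {"travel": [0, 0, -0.008], "rot": [0, 0, 0], "hand": 0},
    {"travel": [0, 0, -0.008], "rot": [0, 0, 0], "hand": 0},
    {"travel": [0, 0, -0.008], "rot": [0, 0, 0], "hand": 0},
    {"travel": [0, 0, -0.008], "rot": [0, 0, 0], "hand": 0},
    {"travel": [0, 0, -0.008], "rot": [0, 0, 0], "hand": 0},
    {"travel": [0, 0, -0.008], "rot": [0, 0, 0], "hand": 0},
    {"travel": [0, 0, -0.008], "rot": [0, 0, 0], "hand": 0},
  ],
)

```text
clock: 6.58
position: [501.2, 84.8, 55.6]
ee_rot: [0.04, 0.999, -0.0, 0.0]
contact_force: [-1.9, -1.4, 1.9]
gripper_width: 0.2
grasp_force: 1.1
```

servo_tool(
  motion=[
    {"travel": [0, 0, -0.008], "rot": [0, 0, 0], "hand": 0},
    {"travel": [0, 0, -0.008], "rot": [0, 0, 0], "hand": 0},
    {"travel": [0, 0, -0.008], "rot": [0, 0, 0], "hand": 0},
    {"travel": [0, 0, -0.008], "rot": [0, 0, 0], "hand": 0},
    {"travel": [0, 0, -0.008], "rot": [0, 0, 0], "hand": 0},
    {"travel": [0, 0, -0.008], "rot": [0, 0, 0], "hand": 0},
    {"travel": [0, 0, -0.04], "rot": [0, 0, 0], "hand": 0},
    {"travel": [0, 0, -0.08], "rot": [0, 0, 0], "hand": 0},
    {"travel": [0, 0, -0.08], "rot": [0, 0, 0], "hand": 0},
    {"travel": [0, 0, 0], "rot": [0, 0, 0], "hand": 0},
  ],
)

```text
clock: 7.42
position: [503.8, 86.0, 121.7]
ee_rot: [0.04, 0.999, 0.002, 0.004]
contact_force: [0.0, 0.6, 0.2]
gripper_width: -0.2
grasp_force: 0.0
```

```bash
python3 - <<'E'
from h import *
a=get_image("wrist")[0];b=get_image("scene")[0]
s=sensors.read_state();print(s["clock"],s["position"],s["contact_force"])
b=cv2.resize(b[200:350,230:400],(400,353),interpolation=cv2.INTER_CUBIC);a=cv2.resize(a,(400,300))
cv2.imwrite("pics/p3.png",np.hstack([a,b[:300]])[:,:,::-1])
E
```

```text
7.5167 [501.49759914  85.26933531 118.46450565] [-0.13451214  0.0885358  -0.16083613]
```

View pics/p3.png

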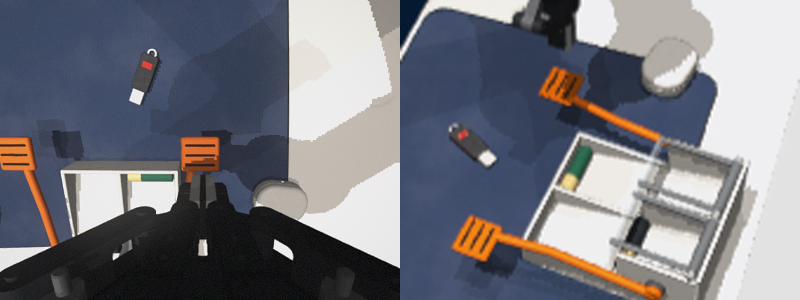

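The lever is fully up and the lid is shut. Green is in the tray at crop (577,167), black is behind its lid at (636,233), and nothing around the dispenser has moved.

```bash
python3 -c "
from bench import *
print(job_done())"
```

```text
the job is handed in; nothing more can be done
None
```

The job is done and handed in: the green battery is in the front tray, the left lever was eased back up over about 1.7 s and its lid is shut, and the black battery and everything around the dispenser stayed where they were.

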